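Load a colour filter into a photometer's filter slide

TASK

Using only pushes, nudge the amber filter disc across the deck of the photometer's pulled-out filter slide until it drops flat into the round recess, without picking it up. Then push the slide's front panel to send the slide fully home, with the amber filter still seated. Leave the blue filter and the other things around undisturbed.

Things in the scene. Friction and masses are not known exactly. Their poses are not given: they have to be found in the camera images.
- photometer: Fixed bench photometer. Its origin is on the worktop; x points from its front into the machine (the way the slide goes in), y to the left seen from the front, z up. Grey base plate, x -50 to +155, y +-130, up to z 20 mm. White upper housing x +60 to +155, y +-130, from z 57 to 101 mm; under it a slot that takes in the slide.
- filter_slide (a joint): Filter slide, an aluminium deck pulled out of the photometer; it moves along the photometer's x: 0 = fully out, 0.085 m = fully home (hard stops at both ends). It starts 0 to 10 mm in. About 3 N of friction holds it; it stays where it is left. The black-dotted recess, the lips and the front panel all move with it.
- recess (a point): Centre of the floor of the round recess in the slide's deck (moves with it); axes as the photometer's. Recess 45 mm across, 6 mm deep, small chamfer, ringed by black dots. Seen from here the flat deck is 6 mm up and spans x -60 to +80, y -63 to +173 mm, with lips 6 mm high, 4 mm thick along both y sides. Fully out, it lies at x 0, y -55, z 36 mm of the photometer.
- push_pad (a point): Centre of the outer face of the black rubber push pad (80 wide, 26 high, 3 mm thick) on the slide's grey front panel; moves with the slide; axes as the photometer's: push along +x. The panel is 8 mm thick and 250 mm wide, from 30 mm below to 20 mm above this point; the deck begins 10 mm behind the pad's face.
- amber_filter: Loose filter disc, amber glass in a black ring, 40 mm across and 6 mm thick, about 30 g; origin at the centre of its underside, z up. It starts flat on the deck, to the left (photometer's +y) of the recess, 50 to 115 mm from it. Seated in the recess it is flush with the deck.
- blue_filter: Loose spare filter disc, blue glass in a black ring, 40 mm across, 6 mm thick, lying on the worktop; origin at the centre of its underside. Leave it.
- vial_green: Screw-cap vial with a green band, 30 mm across, 73 mm tall, standing; origin at the centre of its underside. Leave it.
- vial_yellow: Screw-cap vial with yellow contents, 30 mm across, 65 mm tall, standing; origin at the centre of its underside. Leave it.
- dropper: Dropper bottle with a black top, 29 mm across, 100 mm tall, standing; origin at the centre of its underside. Leave it.
- forceps: Steel forceps lying flat, 128 mm long (own y), 16 mm wide, 10 mm high; origin at the centre of its underside. Leave them.
- black_marker: White marker with a black cap lying flat, 124 mm long (own y), 14 mm high; origin at the centre of its underside. Leave it.

How it is judged:
By the outcome, as a careful person would: the job done as asked, in the order asked, and still so for the second after the job is handed in, with the robot touching nothing.
It also fails if it takes over 48 s, if anything falls off the work surface, if the arm or the gripper's body presses on something with over 40 N, if the wrist force passes 120 N, or if a joint passes its speed limit or range.

ROBOT

A 6-joint arm with a two-finger parallel gripper is mounted at the origin on the work surface; the furniture and walls round the work are solid. World frame = base frame: x ahead of the robot, y to its left, z up, the work surface at z = 0. Lengths are in mm, angles in rad, forces in N, time in s.
With the tool pointing down it reaches from about 350 to 775 mm from the base axis. Payload 7.3 kg.
Tool frame: the origin (TCP) lies at the very end of the fingers, on their centre line; the grasp point (between the pads) lies 19 mm behind it (pinch_z is the distance from the TCP to the grasp point, in mm); z points along the fingers, y is the direction in which the jaws open and shut (so a half turn about z gives the same grasp; the last joint's range is limited). The gripper opens to 92 mm and grips with 3 to 60 N. Pads are 19 mm wide; open, the fingers measure 130 mm over their backs; the gripper's body (75 mm by 190 mm) begins 47 mm behind the grasp point.
Start: joints at [0.965, 0.342, 1.524, -0, 1.275, -0.146], TCP at [232.968, 470.501, 226.741] pointing down, gripper open.
Joint ranges: [-2.53, 2.53], [-0.77, 2.02], [0.04, 2.7], [-1, 4.14], [0.28, 2.66], [-3.11, 3.11]. Speed limits (rad/s): [2.57, 2.57, 3.14, 3.14, 3.14, 3.14].

INTERFACE

Orientations are given as [roll, pitch, yaw] about the fixed x, y, z axes, in that order (R = Rz(yaw) Ry(pitch) Rx(roll)).
In Python, from plant import * gives the robot as it stands.
- The arm moves only by the tool step_arm, never from a script. Its argument "moves" is one flat list of numbers, 7 for each row, row after row: the shift along the tool's x, y, z scaled (see below), then the turn, a rotation vector about the tool's x, y, z scaled (see below), then the closure, from -1 (fully open) to 1 (shut). A call has 1 to 8 rows; each row shifts and turns the pose as measured when the row begins, along the tool's axes as they then stand; what a row does not reach is not made up. The controller multiplies each number of a shift by 2 cm and each number of a turn by 4 degrees. A row lasts 1/12 s, in which the tool goes at most 41.7 mm and 7.16 degrees, less where a joint would pass 70% of its speed; a pose out of reach is approached as far as the arm can. A call with a number of a shift or a turn outside -1 to 1 is refused whole. A call with a gripper value outside its range is refused whole. The fingers move at their own pace and stop on an object; the grip force is fixed at half the most. Time passes only in rows, so rows that do not move let the fingers close. It gives the time, the measured TCP pose, the force and the opening at its end, in the units of the state.
- get_obs(): the state, without advancing time (a new reading comes with each control period).
- capture(name): name is "side" or "top" or "wrist"; returns the picture (384x512x3 uint8, red, green, blue); there is no depth.
- get_calibration(name): a dict with "mtx" (3x3 intrinsics, pixels), "eye" and "orientation" of the camera in the world; the wrist camera has in their place "mount" (4x4, takes a point from camera to tool coordinates, whose origin is the TCP and whose axes are the flange's). Camera axes: x right, y down, z forward; pixel columns grow to the right and rows downward; lengths in mm; the calibration is good to about 2 mm. The wrist camera is an equidistant fisheye: a pixel r from the principal point sees the ray r / f radians off the axis. A picture is of the moment at which its call begins: read the wrist's pose just before it. get_calibration takes no time and is no camera call.
- close_job(): hands the job in, once; it reports no verdict.
The state is a dict: "time": time; "joint_positions": joint angles; "dq": joint speeds; "tau": joint torques, N m; "tool_pos": TCP position; "tcp_rot": TCP orientation; "contact_force": force on the tool from outside, world axes, zero at the start; "moment": the same for the moment, N m; "grip_width": finger opening in mm.
Only numpy, scipy, OpenCV 4.12 (cv2) and the standard library are available. Lean on these libraries where they do the work, as an engineer would, in place of code of your own. Each camera call takes 0.05 s, during which the arm holds its last target.

## Working session

There is one attempt and no reset: what is moved stays moved. The work goes in short steps, Python scripts to look and compute and a tool call to move; the robot and the scene stay as the last step left them, time stands still between calls to the robot, and variables do not carry over. Pictures are saved under pics/ and viewed, and the job is handed in when it is done.

Besides the shell and the picture viewer there is one more tool, called after "Call:" as a command line: name --argument value ..., lists and objects as JSON in quotes. step_arm: Moves the arm, as the interface text tells. Shifts and turns lie within -1 to 1; 1 stands for 2 cm of shift or 4 degrees of turn. Its arguments: {"type":"object","properties":{"moves":{"type":"array"}},"required":["moves"]}

```bash
mkdir -p pics; ls
python3 - <<'E'
from plant import *
import cv2
print(get_obs())
for n in ["side","top","wrist"]:
    print(n,get_calibration(n))
    cv2.imwrite(f"pics/{n}0.png",capture(n)[:,:,::-1])
E
```

```text
pics
{'time': 0.0, 'joint_positions': array([ 9.64976841e-01,  3.42694310e-01,  1.52502251e+00, -2.00642407e-05,
        1.27537986e+00, -1.46000102e-01]), 'dq': array([-0.00077754, -0.00096262, -0.00072405, -0.00070797, -0.00119548,
        0.00030204]), 'tau': array([ 1.10000976e-03, -4.31248963e+01, -2.44220209e+01,  7.19032134e-02,
        5.61976992e-02, -1.76729714e-04]), 'tool_pos': array([232.74019767, 470.14009113, 226.0577868 ]), 'tcp_rot': array([-3.14010183e+00, -1.99826888e-04,  2.68177898e+00]), 'contact_force': array([ 0.57107534, -0.94942855,  0.63054933]), 'moment': array([-0.02997258,  0.01174951, -0.001504  ]), 'grip_width': 91.8215035124072}
side {'mtx': array([[417.34045898,   0.        , 259.04953645],
       [  0.        , 417.34045898, 201.21501492],
       [  0.        ,   0.        ,   1.        ]]), 'eye': array([ 111.118511  , -968.89028048,  861.47891918]), 'orientation': array([-2.20324345,  0.01253325, -0.34288306])}
top {'mtx': array([[458.04913007,   0.        , 250.18049653],
       [  0.        , 458.04913007, 189.48003245],
       [  0.        ,   0.        ,   1.        ]]), 'eye': array([ 304.00651151,   58.65075519, 1619.39414446]), 'orientation': array([-3.05454396e+00,  1.34882059e-03, -1.54544374e+00])}
wrist {'mtx': array([[297.31863964,   0.        , 251.9173038 ],
       [  0.        , 297.31863964, 193.32134624],
       [  0.        ,   0.        ,   1.        ]]), 'mount': array([[-9.34659931e-04, -9.65100664e-01, -2.61877519e-01,
         7.08227654e+01],
       [ 9.99999536e-01, -9.62667882e-04, -2.13385485e-05,
        -1.66153142e-01],
       [-2.31507229e-04, -2.61877418e-01,  9.65101116e-01,
        -1.57872760e+02],
       [ 0.00000000e+00,  0.00000000e+00,  0.00000000e+00,
         1.00000000e+00]])}
```

View pics/side0.png

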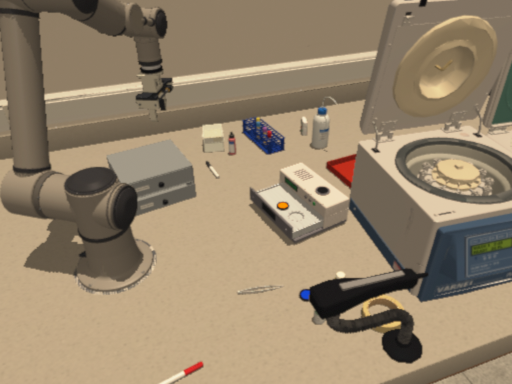

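View pics/top0.png

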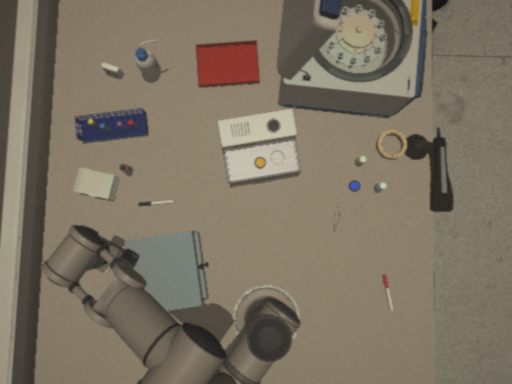

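View pics/wrist0.png

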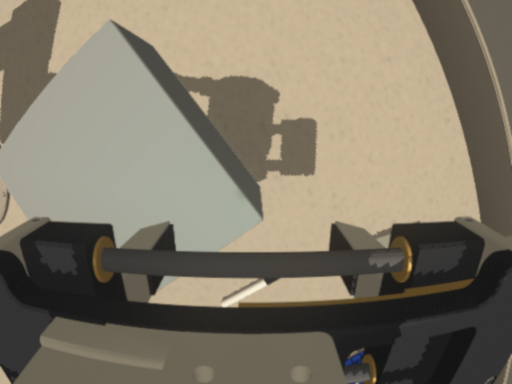

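The photometer faces the robot. In the top view the amber disc is at about (260,162) and the recess at about (277,157). Next I'll zoom in on both views.

Run:
```python
import cv2
a=cv2.imread("pics/top0.png")[100:195,205:315]; cv2.imwrite("pics/top0z.png",cv2.resize(a,None,fx=6,fy=6,interpolation=cv2.INTER_CUBIC))
a=cv2.imread("pics/side0.png")[155:245,240:355]; cv2.imwrite("pics/side0z.png",cv2.resize(a,None,fx=6,fy=6,interpolation=cv2.INTER_CUBIC))
```

```text
(no output)
```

View pics/top0z.png

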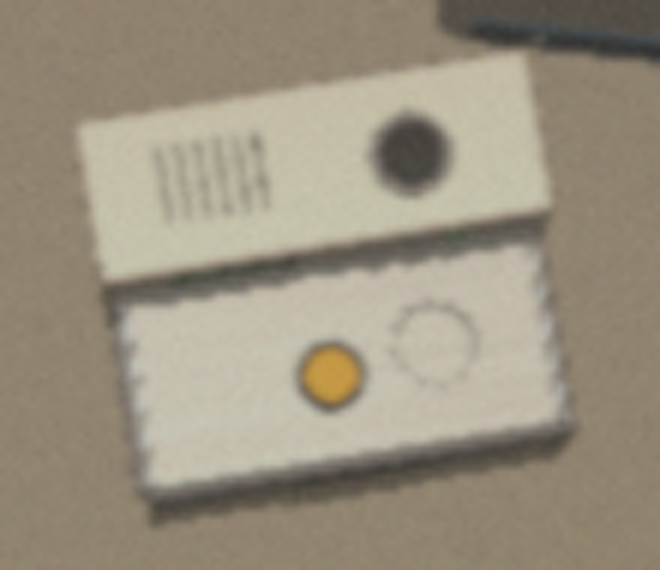

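View pics/side0z.png

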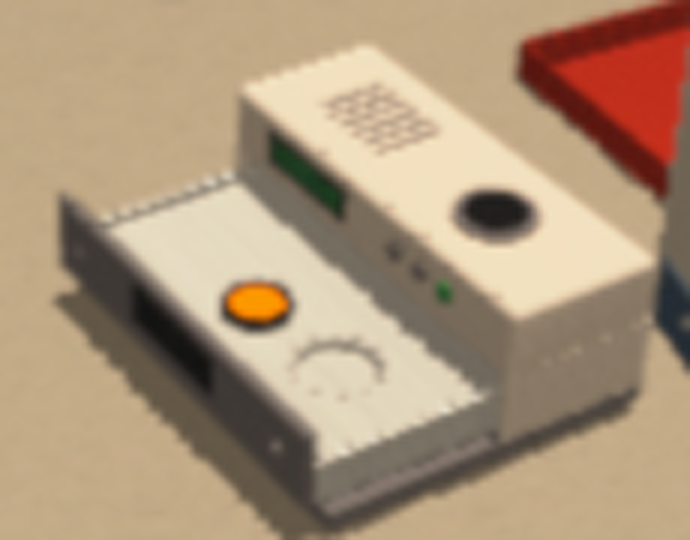

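```bash
cat > h.py <<'E'
import numpy as np
from scipy.spatial.transform import Rotation as R
from plant import *
def cam(n):
    c=get_calibration(n); return np.array(c['mtx']),np.array(c['eye']),R.from_euler('xyz',c['orientation']).as_matrix()
def topl(n,uv,z):
    K,e,M=cam(n); d=M@np.linalg.solve(K,[uv[0],uv[1],1]); return e+d*(z-e[2])/d[2]
def tri(uvt,uvs):
    A=[];b=[]
    for n,uv in (('top',uvt),('side',uvs)):
        K,e,M=cam(n); d=M@np.linalg.solve(K,[uv[0],uv[1],1]); d/=np.linalg.norm(d); P=np.eye(3)-np.outer(d,d); A.append(P);b.append(P@e)
    return np.linalg.lstsq(np.vstack(A),np.hstack(b),rcond=None)[0]
def zt(u,v): return ((u+.5)/6-.5+205,(v+.5)/6-.5+100)
def zs(u,v): return ((u+.5)/6-.5+240,(v+.5)/6-.5+155)
def proj(n,p):
    K,e,M=cam(n); q=K@(M.T@(np.asarray(p)-e)); return q[:2]/q[2]
def toolmove(dw, rpy):  # world delta -> tool axes
    return R.from_euler('xyz',rpy).as_matrix().T@np.asarray(dw)
E
python3 - <<'E'
from h import *
np.set_printoptions(precision=1,suppress=True)
prs={'disc':((331,375),(258,303)),'recess':((435,343),(338,364)),'aperture':((411,155),(496,213)),
'hFR':((550,212),(515,318)),'hFL':((105,280),(243,90)),'hBR':((525,52),(652,262)),'hBL':((80,125),(368,47)),'panelL':((150,492),(62,195)),'panelR':((568,428),(316,440))}
for k,(t,s) in prs.items(): print(k,tri(zt(*t),zs(*s)),'z42',topl('top',zt(*t),42),topl('side',zs(*s),42),'z101',topl('top',zt(*t),101))
E
```

```text
disc [538.1  33.2  47.9] z42 [537.9  33.4  42. ] [542.4  40.4  42. ] z101 [529.2  34.4 101. ]
recess [559.  -26.7  44.1] z42 [558.2 -26.4  42. ] [561.5 -24.3  42. ] z101 [548.7 -23.2 101. ]
aperture [655.4  -7.9 105.1] z42 [668.5 -10.1  42. ] [702.5  72.2  42. ] z101 [654.9  -7.6 101. ]
hFR [626.5 -86.9  99.1] z42 [636.9 -91.7  42. ] [667.2 -21.   42. ] z101 [624.4 -86.1 101. ]
hFL [580.7 161.9  99.3] z42 [590.3 166.   42. ] [616.9 246.8  42. ] z101 [579.6 162.  101. ]
hBR [715.5 -70.5 100.5] z42 [731.4 -75.5  42. ] [761.9  -1.4  42. ] z101 [715.5 -70.5 101. ]
hBL [667.6 178.8 100.1] z42 [681.5 183.4  42. ] [709.9 266.4  42. ] z101 [667.4 178.7 101. ]
panelL [463.1 135.   72.2] z42 [467.2 136.3  42. ] [475.6 177.4  42. ] z101 [461.1 133.4 101. ]
panelR [ 510.6 -102.9   65.5] z42 [ 510.5 -104.2   42. ] [525.9 -77.7  42. ] z101 [502.8 -98.1 101. ]
```

Call:
step_arm --moves '[-1, -0.5, 0, 0, 0, 0, 0.45, -1, -0.5, 0, 0, 0, 0, 0.45, -1, -0.5, 0, 0, 0, 0, 0.45, -1, -0.5, 0, 0, 0, 0, 0.45, -1, -0.5, 0, 0, 0, 0, 0.45, -1, -0.5, 0, 0, 0, 0, 0.45, -1, -0.5, 0, 0, 0, 0, 0.45, -1, -0.5, 0, 0, 0, 0, 0.45]'

```text
time: 0.82
tool_pos: [341.3, 324.0, 223.6]
tcp_rot: [-3.137, -0.003, 2.69]
contact_force: [-0.1, -0.4, 0.3]
grip_width: 43.1
```

Call:
step_arm --moves '[-1, -0.5, 0, 0, 0, 0, 0.45, -1, -0.5, 0, 0, 0, 0, 0.45, -1, -0.5, 0, 0, 0, 0, 0.45, -1, -0.5, 0, 0, 0, 0, 0.45, -1, -0.5, 0, 0, 0, 0, 0.45, -1, -0.5, 0, 0, 0, 0, 0.45, -1, -0.5, 0, 0, 0, 0, 0.45, -1, -0.5, 0, 0, 0, 0, 0.45]'

```text
time: 1.48
tool_pos: [453.5, 173.7, 222.0]
tcp_rot: [-3.134, -0.006, 2.69]
contact_force: [-0.7, 0.7, -0.1]
grip_width: 25.2
```

Call:
step_arm --moves '[-1, -0.5, 0, 0, 0, 0, 0.45, -1, -0.5, 0, 0, 0, 0, 0.45, -1, -0.5, 0, 0, 0, 0, 0.45, -1, -0.5, 0, 0, 0, 0, 0.45, -1, -0.5, 0, 0, 0, 0, 0.45, 0, 0, 0, 0, 0, 1, 0.45, 0, 0, 0, 0, 0, 1, 0.45, 0, 0, 0, 0, 0, 1, 0.45]'

```text
time: 2.15
tool_pos: [526.2, 74.9, 218.9]
tcp_rot: [-3.129, -0.006, 2.468]
contact_force: [-0.6, 0.0, -0.1]
grip_width: 24.8
```

Call:
step_arm --moves '[0, 0, 0, 0, 0, 1, 0.45, 0, 0, 0, 0, 0, 1, 0.45, 0, 0, 0, 0, 0, 1, 0.45, 0, 0, 0, 0, 0, 1, 0.45, 0, 0, 0, 0, 0, 1, 0.45, 0, 0, 0, 0, 0, 1, 0.45, 0, 0, 0, 0, 0, 1, 0.45, 0, 0, 0, 0, 0, 1, 0.45]'

```text
time: 2.82
tool_pos: [524.9, 73.9, 215.9]
tcp_rot: [-3.121, -0.001, 1.878]
contact_force: [0.1, 0.6, 0.2]
grip_width: 25.3
```

Call:
step_arm --moves '[0, 0, 0, 0, 0, 1, 0.45, 0, 0, 0, 0, 0, 1, 0.45, 0, 0, 0, 0, 0, 1, 0.45, 0, 0, 0, 0, 0, 1, 0.45, 0, 0, 0, 0, 0, 1, 0.45, 0, 0, 0, 0, 0, 1, 0.45, 0, 0, 0, 0, 0, 1, 0.45, 0, 0, 0, 0, 0, 1, 0.45]'

```text
time: 3.48
tool_pos: [523.3, 74.0, 213.2]
tcp_rot: [-3.119, 0.012, 1.291]
contact_force: [-0.4, 0.5, -0.4]
grip_width: 25.3
```

Call:
step_arm --moves '[0, 0, 0, 0, 0, 1, 0.45, 0, 0, 0, 0, 0, 1, 0.45, 0, 0, 0, 0, 0, 1, 0.45, 0, 0, 0, 0, 0, 1, 0.45, 0, 0, 0, 0, 0, 1, 0.45, 0, 0, 0, 0, 0, 1, 0.45, 0, 0, 0, 0, 0, 1, 0.45, 0, 0, 0, 0, 0, 1, 0.45]'

```text
time: 4.15
tool_pos: [521.6, 74.0, 210.6]
tcp_rot: [-3.125, 0.028, 0.704]
contact_force: [0.7, -0.5, 0.2]
grip_width: 25.0
```

Call:
step_arm --moves '[0, 0, 0, 0, 0, 1, 0.45, 0, 0, 0, 0, 0, 1, 0.45, 0, 0, 0, 0, 0, 1, 0.45, 0, 0, 0, 0, 0, 1, 0.45, 0, 0, 0, 0, 0, 1, 0.45, 0, 0, 0, 0, 0, 1, 0.45, 0, 0, 0, 0, 0, 1, 0.45, 0, 0, 0, 0, 0, 1, 0.45]'

```text
time: 4.82
tool_pos: [520.0, 74.0, 208.0]
tcp_rot: [3.14, 0.038, 0.116]
contact_force: [-1.2, 0.5, -0.1]
grip_width: 25.5
```

Call:
step_arm --moves '[0, 0, 0, 0, 0, 1, 0.45, 0, 0, 0, 0, 0, 1, 0.45, 0, 0, 0, 0, 0, 1, 0.45, 0, 0, 0, 0, 0, 1, 0.45, 0, 0, 0, 0, 0, 1, 0.45, 0, 0, 0, 0, 0, 1, 0.45, 0, 0, 0, 0, 0, 1, 0.45, 0, 0, 0, 0, 0, 1, 0.45]'

```text
time: 5.48
tool_pos: [518.4, 74.0, 205.4]
tcp_rot: [3.117, 0.037, -0.472]
contact_force: [-0.3, 0.1, -0.9]
grip_width: 25.3
```

Call:
step_arm --moves '[0, 0, 0, 0, 0, 1, 0.45, 0, 0, 0, 0, 0, 1, 0.45, 0, 0, 0, 0, 0, 1, 0.45, 0, 0, 0, 0, 0, 1, 0.45, 0, 0, 0, 0, 0, 1, 0.45, 0, 0, 0, 0, 0, 1, 0.45, 0, 0, 0, 0, 0, 1, 0.45, 0, 0, 0, 0, 0, 1, 0.45]'

```text
time: 6.15
tool_pos: [516.7, 74.0, 202.8]
tcp_rot: [3.095, 0.02, -1.06]
contact_force: [0.6, -0.4, -0.7]
grip_width: 25.4
```

```bash
cat >> h.py <<'E'
def plan(pos=None,yaw=None):
    o=get_obs(); M=R.from_euler('xyz',o['tcp_rot']); 
    print('t',round(o['time'],2),'p',o['tool_pos'].round(1),'rpy',o['tcp_rot'].round(3),'F',o['contact_force'].round(1),'q6',o['joint_positions'][5].round(2))
    if pos is not None: print('shift/20',(M.inv().apply(np.asarray(pos)-o['tool_pos'])/20).round(2))
    if yaw is not None: print('turn/4deg',(np.degrees((M.inv()*R.from_euler('xyz',[np.pi,0,yaw])).as_rotvec())/4).round(2))
E
python3 - <<'E'
from h import *
import cv2
plan([523,76,120],-1.234)
cv2.imwrite("pics/w1.png",capture("wrist")[:,:,::-1])
E
```

```text
t 6.15 p [516.7  74.  202.8] rpy [ 3.095  0.02  -1.06 ] F [ 0.6 -0.4 -0.7] q6 2.63
shift/20 [ 0.15 -0.51  4.12]
turn/4deg [0.69 0.23 2.5 ]
```

View pics/w1.png

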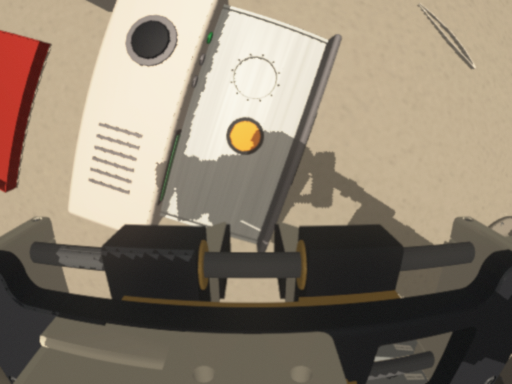

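The wrist view shows the disc at (245,135) and the recess ring at (256,77), both clear of the fingers. I'll correct tilt and yaw, then descend part way.

```bash
cat >> h.py <<'E'
def wray(uv,o):
    c=get_calibration('wrist'); K=np.array(c['mtx']); T=np.array(c['mount'])
    d=np.array([(uv[0]-K[0,2])/K[0,0],(uv[1]-K[1,2])/K[1,1]]); th=np.linalg.norm(d)
    v=np.r_[np.sin(th)*d/th,np.cos(th)]
    M=R.from_euler('xyz',o['tcp_rot']).as_matrix()
    return M@T[:3,3]+o['tool_pos'], M@T[:3,:3]@v
def wz(uv,o,z):
    e,d=wray(uv,o); return e+d*(z-e[2])/d[2]
E
python3 - <<'E'
from h import *
np.set_printoptions(precision=1,suppress=True)
o=get_obs()
print('disc',wz((245,135),o,48),'rec',wz((256,77),o,42))
for p in [(229,4),(341,38),(262,242),(73,212)]: print(wz(p,o,60))
E
```

```text
disc [538.5  34.2  48. ] rec [558.  -25.4  42. ]
[619.4 -78.2  60. ]
[ 503.5 -106.6   60. ]
[466.1 127.6  60. ]
[679.3 204.   60. ]
```

Call:
step_arm --moves '[0.05, -0.15, 0.9, 0.23, 0.08, 0.85, 0.45, 0.05, -0.15, 0.9, 0.23, 0.08, 0.85, 0.45, 0.05, -0.15, 0.9, 0.23, 0.08, 0.85, 0.45, 0, -0.1, 0.9, 0, 0, 0, 0.45, 0, 0, 0, 0, 0, 0, 0.45]'

```text
time: 6.62
tool_pos: [527.2, 75.7, 128.5]
tcp_rot: [-3.137, -0.003, -1.243]
contact_force: [-0.3, -0.6, -0.6]
grip_width: 25.1
```

Run:
```python
from h import *
import cv2
plan([523,76,60],-1.234)
cv2.imwrite("pics/w2.png",capture("wrist")[:,:,::-1])
cv2.imwrite("pics/t2.png",cv2.resize(capture("top")[60:220,180:340,::-1],None,fx=3.5,fy=3.5,interpolation=cv2.INTER_CUBIC))
```

```text
t 6.62 p [527.2  75.7 128.5] rpy [-3.137e+00 -3.000e-03 -1.243e+00] F [-0.3 -0.6 -0.6] q6 2.81
shift/20 [-0.09  0.21  3.42]
turn/4deg [-0.07 -0.04 -0.13]
```

View pics/w2.png

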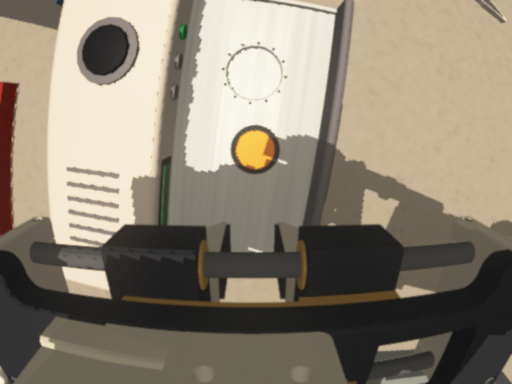

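View pics/t2.png

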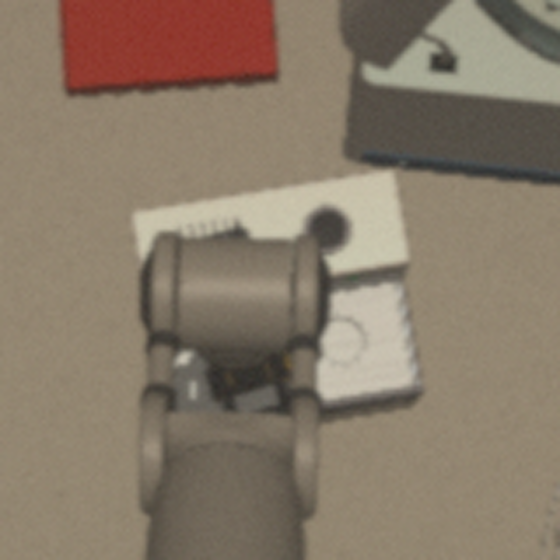

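Disc at (255,149), recess at (254,73): both nearly straight ahead along tool x. I'll triangulate their heights from the two wrist poses.

Run:
```python
from h import *
np.set_printoptions(precision=1,suppress=True)
o1=dict(tool_pos=np.array([516.7,74.,202.8]),tcp_rot=[3.095,.02,-1.06]); o2=get_obs()
for n,a,b in [('disc',(245,135),(255,149)),('rec',(256,77),(254,73)),('panelL',(341,38),(350,2)),('lens',(152,41),(108,51))]:
    A=[];B=[]
    for uv,o in((a,o1),(b,o2)):
        e,d=wray(uv,o);P=np.eye(3)-np.outer(d,d)/(d@d);A.append(P);B.append(P@e)
    print(n,np.linalg.lstsq(np.vstack(A),np.hstack(B),rcond=None)[0],wz(b,o2,48),wz(b,o2,42))
```

```text
disc [541.2  31.6  82.1] [540.3  35.   48. ] [540.1  35.6  42. ]
rec [558.7 -18.3  93.3] [561.1 -23.6  48. ] [561.4 -24.4  42. ]
panelL [ 509.2 -100.    76.3] [ 506.  -114.3   48. ] [ 504.9 -117.3   42. ]
lens [647.6  -4.1 121.9] [690.8 -10.   48. ] [694.3 -10.4  42. ]
```

Call:
step_arm --moves '[-0.1, 0.05, 0.9, 0, 0, 0, 0.45, -0.05, 0.05, 0.9, 0, 0, 0, 0.45, -0.05, 0.05, 0.9, 0, 0, 0, 0.45, 0, 0.02, 0.5, 0, 0, 0, 0.45, 0, 0, 0, 0, 0, 0, 0.45]'

```text
time: 7.13
tool_pos: [530.4, 78.4, 72.8]
tcp_rot: [-3.12, -0.009, -1.238]
contact_force: [-0.1, 0.6, -0.6]
grip_width: 25.2
```

Run:
```python
from h import *
import cv2
plan([524,78.5,46],-1.246)
cv2.imwrite("pics/w3.png",capture("wrist")[:,:,::-1])
cv2.imwrite("pics/s3.png",cv2.resize(capture("side")[130:245,230:365,::-1],None,fx=5,fy=5,interpolation=cv2.INTER_CUBIC))
```

```text
t 7.13 p [530.4  78.4  72.8] rpy [-3.12  -0.009 -1.238] F [-0.1  0.6 -0.6] q6 2.81
shift/20 [-0.12  0.33  1.33]
turn/4deg [-0.31 -0.12  0.12]
```

View pics/w3.png

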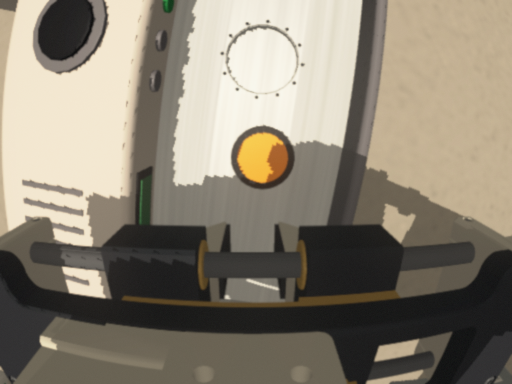

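View pics/s3.png

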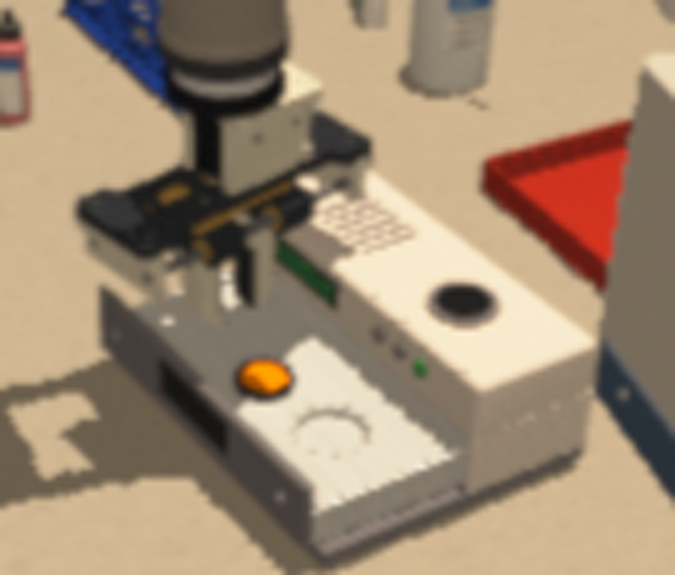

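Disc at (262,157) and recess at (262,59), so both are about 6 mm to tool +y. I'll shift over and keep going down.

Call:
step_arm --moves '[-0.1, 0.2, 0.5, -0.3, -0.1, 0.1, 0.45, 0, 0.15, 0.4, 0, 0, 0, 0.45, 0, 0.05, 0, 0, 0, 0, 0.45, 0, 0, 0, 0, 0, 0, 0.45]'

```text
time: 7.57
tool_pos: [525.1, 77.5, 58.0]
tcp_rot: [-3.135, -0.004, -1.245]
contact_force: [0.4, -1.0, -0.3]
grip_width: 25.2
```

Run:
```python
from h import *
plan([524,78.5,46],-1.246)
```

```text
t 7.57 p [525.1  77.5  58. ] rpy [-3.135 -0.004 -1.245] F [ 0.4 -1.  -0.3] q6 2.82
shift/20 [-0.07  0.04  0.6 ]
turn/4deg [-0.09 -0.05  0.01]
```

Moving down to about z 45 in small steps, watching the force.

Call:
step_arm --moves '[0, 0.05, 0.3, -0.1, 0, 0, 0.45, 0, 0, 0.2, 0, 0, 0, 0.45, 0, 0, 0, 0, 0, 0, 0.45]'

```text
time: 7.82
tool_pos: [524.4, 77.1, 47.6]
tcp_rot: [3.141, -0.004, -1.246]
contact_force: [0.1, -0.8, -0.3]
grip_width: 25.6
```

Run:
```python
from h import *
import cv2
plan([524,78.5,45],-1.246)
cv2.imwrite("pics/w4.png",capture("wrist")[:,:,::-1])
cv2.imwrite("pics/s4.png",cv2.resize(capture("side")[150:230,240,:] if 0 else capture("side")[150:230,240:340,::-1],None,fx=6,fy=6,interpolation=cv2.INTER_CUBIC))
```

```text
t 7.82 p [524.4  77.1  47.6] rpy [ 3.141 -0.004 -1.246] F [ 0.1 -0.8 -0.3] q6 2.82
shift/20 [-0.07 -0.01  0.13]
turn/4deg [ 0.   -0.06  0.01]
```

View pics/w4.png

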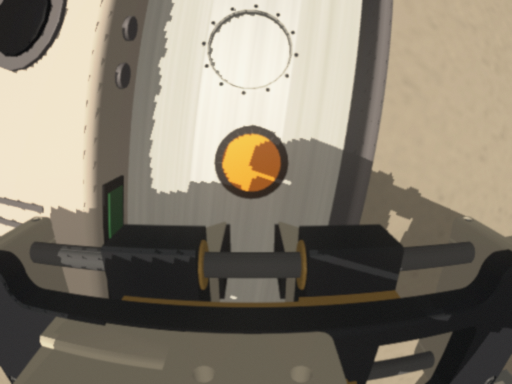

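View pics/s4.png

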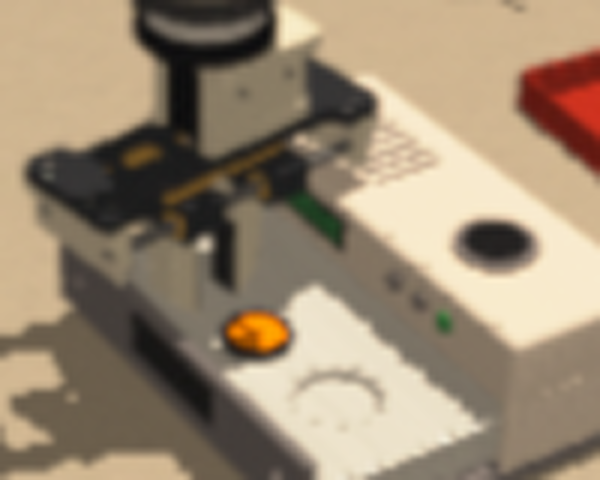

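Call:
step_arm --moves '[0, 0, 0.12, 0, 0, 0, 0.45, 0.5, 0, -0.02, 0, 0, 0, 0.45, 0.4, 0, -0.02, 0, 0, 0, 0.45, 0.25, 0, -0.02, 0, 0, 0, 0.45, 0.25, 0, -0.02, 0, 0, 0, 0.45]'

```text
time: 8.33
tool_pos: [534.6, 48.8, 47.7]
tcp_rot: [-3.141, -0.004, -1.244]
contact_force: [0.2, 0.6, -0.3]
grip_width: 25.2
```

Run:
```python
from h import *
import cv2
plan([551,-4,44.5],-1.246)
cv2.imwrite("pics/w5.png",capture("wrist")[:,:,::-1])
```

```text
t 8.33 p [534.6  48.8  47.7] rpy [-3.141 -0.004 -1.244] F [ 0.2  0.6 -0.3] q6 2.77
shift/20 [2.76 0.07 0.17]
turn/4deg [-0.02 -0.06  0.03]
```

View pics/w5.png

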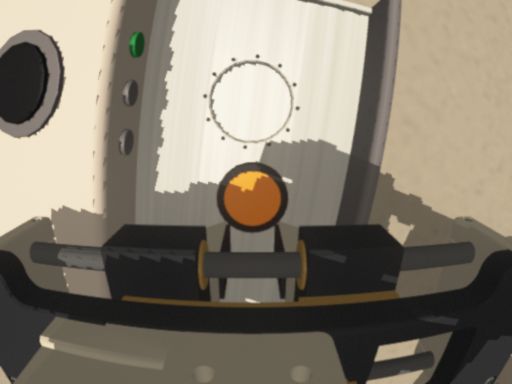

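Run:
```python
from h import *
o=get_obs()
print(wz((252,197),o,48).round(1), wz((251,101),o,42).round(1), o['contact_force'])
o['tool_pos']=np.array([524.4,77.1,47.6])
print(wz((252,162),o,48).round(1), wz((250,49),o,42).round(1))
```

```text
[542.8  23.8  48. ] [560.1 -25.7  42. ] [ 1.03082138 -0.60675211 -0.19388539]
[538.4  34.5  48. ] [559.3 -24.   42. ]
```

The disc moved about 10 mm and sits in the cradle, but the fingers have little depth on it. I'll back off slightly, drop about 2 mm, then push on.

Call:
step_arm --moves '[-0.3, 0, 0.05, 0, 0, 0, 0.45, 0, 0, 0.12, 0, 0, 0, 0.45, 0, 0, 0.02, 0, 0, 0, 0.45]'

```text
time: 8.63
tool_pos: [533.5, 52.9, 44.0]
tcp_rot: [-3.139, -0.005, -1.247]
contact_force: [-0.3, 1.1, -0.8]
grip_width: 25.3
```

Call:
step_arm --moves '[0.3, 0, -0.03, 0, 0, 0, 0.45, 0.3, 0, -0.03, 0, 0, 0, 0.45, 0.3, 0, -0.03, 0, 0, 0, 0.45, 0.3, 0, -0.02, 0, 0, 0, 0.45, 0.3, 0, -0.02, 0, 0, 0, 0.45, 0.3, 0, -0.02, 0, 0, 0, 0.45, 0.3, 0, -0.02, 0, 0, 0, 0.45]'

```text
time: 9.22
tool_pos: [547.5, 10.7, 47.6]
tcp_rot: [-3.14, -0.005, -1.244]
contact_force: [-0.2, -0.4, 0.4]
grip_width: 25.1
```

Run:
```python
from h import *
import cv2
plan([551.7,-1.5,44.5],-1.246)
cv2.imwrite("pics/w6.png",capture("wrist")[:,:,::-1])
```

```text
t 9.22 p [547.5  10.7  47.6] rpy [-3.14  -0.005 -1.244] F [-0.2 -0.4  0.4] q6 2.7
shift/20 [ 0.64 -0.01  0.16]
turn/4deg [-0.02 -0.07  0.02]
```

View pics/w6.png

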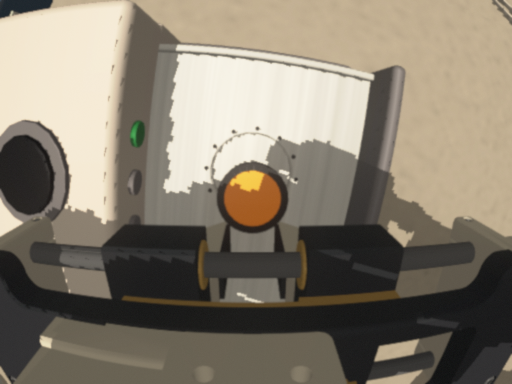

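Call:
step_arm --moves '[-0.1, 0, 0.1, 0, 0, 0, 0.45, 0.3, 0, 0.02, 0, 0, 0, 0.45, 0.2, 0, 0, 0, 0, 0, 0.45, 0.15, 0, 0, 0, 0, 0, 0.45]'

```text
time: 9.6
tool_pos: [551.8, -1.9, 45.1]
tcp_rot: [-3.14, -0.005, -1.245]
contact_force: [-0.2, -0.3, 0.1]
grip_width: 25.3
```

Run:
```python
from h import *
import cv2
plan([551.7,-1.5,44.5],-1.246)
cv2.imwrite("pics/w7.png",capture("wrist")[:,:,::-1])
```

```text
t 9.6 p [551.8  -1.9  45.1] rpy [-3.14  -0.005 -1.245] F [-0.2 -0.3  0.1] q6 2.68
shift/20 [-0.02 -0.    0.03]
turn/4deg [-0.03 -0.07  0.01]
```

View pics/w7.png

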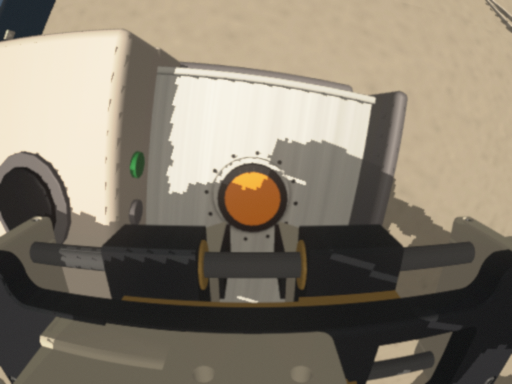

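The disc is at (252,196), almost centred in the dot ring at about (252,192), with a small gap at the far side. I'll nudge it a few mm more.

Call:
step_arm --moves '[0.15, 0, -0.01, 0, 0, 0, 0.45, 0.1, 0, -0.01, 0, 0, 0, 0.45]'

```text
time: 9.82
tool_pos: [553.7, -7.4, 45.6]
tcp_rot: [-3.14, -0.005, -1.246]
contact_force: [0.3, -0.4, -0.3]
grip_width: 25.6
```

Run:
```python
from h import *
import cv2
plan([551.7,-1.5,44.5],-1.246)
cv2.imwrite("pics/w8.png",cv2.resize(capture("wrist")[120:300,160:360,::-1],None,fx=3,fy=3))
```

```text
t 9.82 p [553.7  -7.4  45.6] rpy [-3.14  -0.005 -1.246] F [ 0.3 -0.4 -0.3] q6 2.67
shift/20 [-0.31  0.    0.05]
turn/4deg [-0.03 -0.08  0.01]
```

View pics/w8.png

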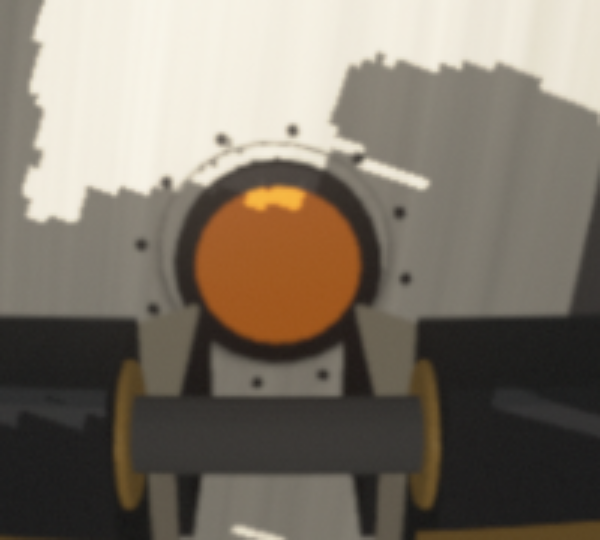

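Call:
step_arm --moves '[-0.5, 0, 0, 0, 0, 0, 0.45, -0.7, 0, -0.05, 0, 0, 0, 0.45, 0, 0, 0, 0, 0, 0, 0.45]'

```text
time: 10.12
tool_pos: [545.4, 16.7, 46.5]
tcp_rot: [-3.14, -0.005, -1.248]
contact_force: [-0.5, -0.4, 0.0]
grip_width: 25.6
```

Run:
```python
from h import *
import cv2
plan([551.7,-1.5,44.5],-1.246)
cv2.imwrite("pics/w9.png",cv2.resize(capture("wrist")[80:260,160:360,::-1],None,fx=3,fy=3))
cv2.imwrite("pics/s9.png",cv2.resize(capture("side")[180:245,265:345,::-1],None,fx=8,fy=8,interpolation=cv2.INTER_CUBIC))
```

```text
t 10.12 p [545.4  16.7  46.5] rpy [-3.14  -0.005 -1.248] F [-0.5 -0.4  0. ] q6 2.71
shift/20 [ 0.96 -0.01  0.1 ]
turn/4deg [-0.03 -0.07 -0.02]
```

View pics/w9.png

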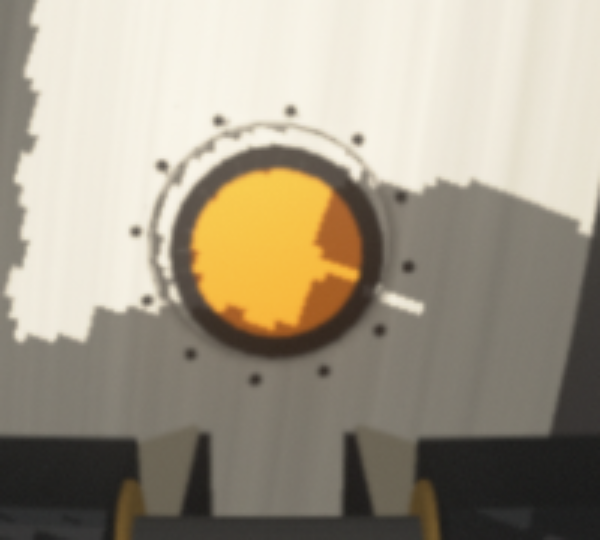

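View pics/s9.png

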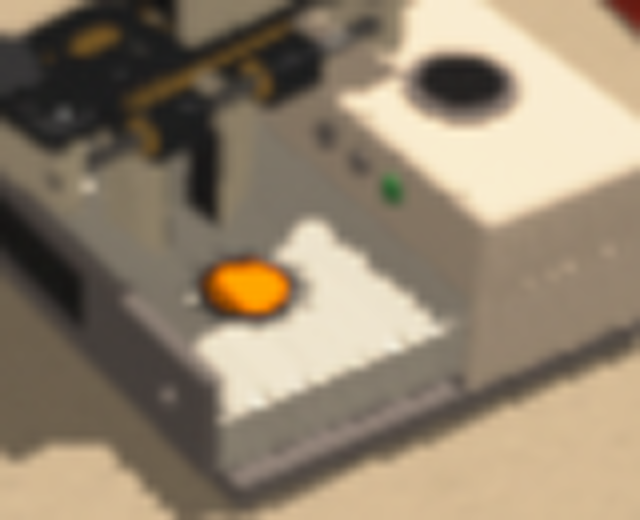

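Run:
```python
from h import *
o=get_obs()
f=lambda u,v:((u+.5)/3-.5+160,(v+.5)/3-.5+80)
a=wz(f(136,231),o,42);b=wz(f(408,266),o,42);c=wz(f(290,111),o,42);d=wz(f(255,379),o,42)
print('ring',(a+b)/2,(c+d)/2,np.linalg.norm(a-b),np.linalg.norm(c-d))
for z in (42,48):
  l,r,t,bm=[wz(f(*p),o,z) for p in ((173,252),(383,252),(278,147),(278,357))]
  print(z,(l+r)/2,(t+bm)/2,np.linalg.norm(l-r),np.linalg.norm(t-bm))
# w2, ring reference: pose
```

```text
ring [560.61418979 -26.11121674  42.        ] [560.66420621 -26.02972097  42.        ] 50.9996851330559 50.924681775193726
42 [559.40542527 -25.7713242   42.        ] [559.25738519 -25.34054965  42.        ] 38.95067409680054 39.54086063135125
48 [559.70599075 -26.69122628  48.        ] [559.56340511 -26.27632334  48.        ] 37.51556146525071 38.08400295506619
```

The disc measures 39.3 mm across if flush with the deck and 37.8 mm if still on top. That fits 40 mm flush, so it is seated within 1.5 mm of centre. Now I'll lift, move to the front and turn.

Call:
step_arm --moves '[0, 0, -1, 0, 0, 0, 0.45, 0, 0, -1, 0, 0, 0, 0.45, 0, 0, -1, 0, 0, 0, 0.45, -0.2, 0.9, -1, 0, 0, 0, 1, -0.2, 0.9, 0, 0, 0, 0, 1, -0.2, 0.9, 0, 0, 0, 0, 1, -0.2, 0.9, 0, 0, 0, 0, 1, -0.2, 0.9, 0, 0, 0, 0, 1]'

```text
time: 10.88
tool_pos: [454.5, 6.7, 130.2]
tcp_rot: [-3.135, -0.009, -1.242]
contact_force: [0.2, -0.7, -0.6]
grip_width: 0.7
```

Call:
step_arm --moves '[0, 0.4, 0, 0, 0, -1, 1, 0, 0, 0, 0, 0, -1, 1, 0, 0, 0, 0, 0, -1, 1, 0, 0, 0, 0, 0, -1, 1, 0, 0, 0, 0, 0, -1, 1, 0, 0, 0, 0, 0, -1, 1, 0, 0, 0, 0, 0, -1, 1, 0, 0, 0, 0, 0, -1, 1]'

```text
time: 11.55
tool_pos: [442.2, 4.1, 131.8]
tcp_rot: [-3.142, -0.013, -0.658]
contact_force: [0.3, -0.7, 0.1]
grip_width: 0.4
```

Call:
step_arm --moves '[0, 0, 0, 0, 0, -1, 1, 0, 0, 0, 0, 0, -1, 1, 0, 0, 0, 0, 0, -1, 1, 0, 0, 0, 0, 0, -1, 1, 0, 0, 0, 0, 0, -1, 1, 0, 0, 0, 0, 0, -1, 1, 0, 0, 0, 0, 0, -1, 1, 0, 0, 0, 0, 0, -1, 1]'

```text
time: 12.22
tool_pos: [442.8, 4.2, 132.9]
tcp_rot: [3.133, -0.014, -0.067]
contact_force: [-0.2, -0.5, 0.8]
grip_width: 0.8
```

Call:
step_arm --moves '[0, 0, 0, 0, 0, -1, 1, 0, 0, 0, 0, 0, -1, 1, 0, 0, 0, 0, 0, -1, 1, 0, 0, 0, 0, 0, 0, 1]'

```text
time: 12.55
tool_pos: [443.0, 4.3, 133.4]
tcp_rot: [3.129, -0.013, 0.157]
contact_force: [-0.0, -1.1, -0.4]
grip_width: 0.5
```

Run:
```python
from h import *
import cv2
plan([437,7.5,80],0.185)
cv2.imwrite("pics/w10.png",capture("wrist")[:,:,::-1])
```

```text
t 12.55 p [443.    4.3 133.4] rpy [ 3.129 -0.013  0.157] F [-0.  -1.1 -0.4] q6 1.26
shift/20 [-0.31 -0.24  2.67]
turn/4deg [ 0.18 -0.18 -0.4 ]
```

View pics/w10.png

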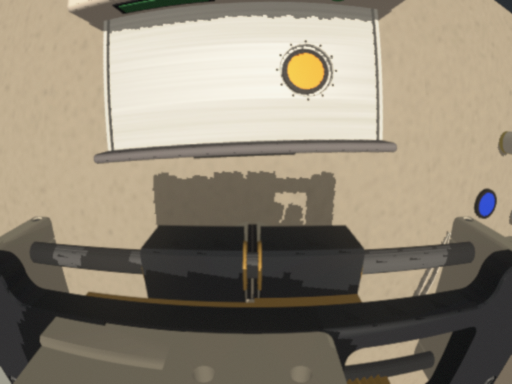

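The disc at (306,71) is concentric with the dot ring. The panel runs from (97,158) to (396,148), with no contact so far.

Run:
```python
from h import *
o=get_obs()
for z in (55,62):
  a=wz((97,159),o,z);b=wz((396,149),o,z);print(z,a.round(1),b.round(1),np.linalg.norm(a-b),(a+b)/2, np.degrees(np.arctan2(a[0]-b[0],a[1]-b[1])))
print('disc',wz((306,71),o,42))
```

```text
55 [460.3 143.8  55. ] [ 507.9 -113.5   55. ] 261.70202023581334 [484.1300162   15.14877588  55.        ] -10.476623992574645
62 [461.8 140.1  62. ] [ 508.  -109.7   62. ] 253.9811862568818 [484.89256711  15.19390761  62.        ] -10.47662399257465
disc [558.08273447 -24.82289972  42.        ]
```

Call:
step_arm --moves '[-0.2, -0.1, 0.9, 0.18, -0.18, -0.4, 1, -0.1, -0.1, 0.9, 0, 0, 0, 1, 0, 0, 0.9, 0, 0, 0, 1, 0, 0, 0.9, 0, 0, 0, 1, 0, 0, 0.8, 0, 0, 0, 1, 0, 0, 0, 0, 0, 0, 1, 0, 0, 0, 0, 0, 0, 1]'

```text
time: 13.18
tool_pos: [439.0, 7.0, 44.2]
tcp_rot: [3.14, -0.006, 0.166]
contact_force: [-0.1, -1.5, -0.2]
grip_width: 0.3
```

Run:
```python
from h import *
import cv2
plan([437,7,38],0.183)
cv2.imwrite("pics/w11.png",capture("wrist")[:,:,::-1])
```

```text
t 13.18 p [439.    7.   44.2] rpy [ 3.14  -0.006  0.166] F [-0.1 -1.5 -0.2] q6 1.24
shift/20 [-0.1  -0.02  0.31]
turn/4deg [ 0.03 -0.09 -0.24]
```

View pics/w11.png

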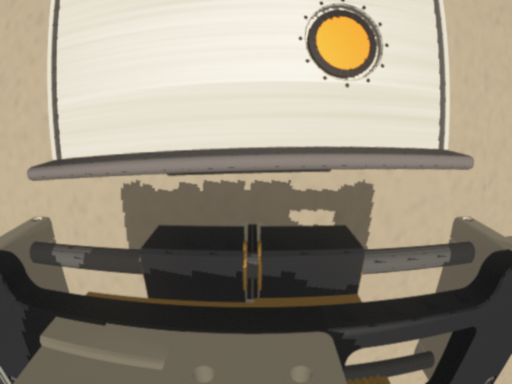

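The disc is clearly flush (342,41), and the pad at columns 168–330 is centred on the fingers. Next I'll lower a little and advance to contact.

Call:
step_arm --moves '[0.2, 0, 0.2, 0, -0.1, -0.25, 1, 0.3, 0, 0.05, 0, 0, 0, 1, 0.3, 0, 0, 0, 0, 0, 1, 0.3, 0, 0, 0, 0, 0, 1, 0.25, 0, 0, 0, 0, 0, 1, 0.25, 0, 0, 0, 0, 0, 1, 0.25, 0, 0, 0, 0, 0, 1]'

```text
time: 13.82
tool_pos: [479.8, 13.9, 42.4]
tcp_rot: [3.138, -0.002, 0.185]
contact_force: [-2.9, -1.7, 1.8]
grip_width: 0.5
```

Call:
step_arm --moves '[0.25, 0, 0, 0, 0, 0, 1, 0.25, 0, 0, 0, 0, 0, 1, 0.25, 0, 0, 0, 0, 0, 1, 0.25, 0, 0, 0, 0, 0, 1]'

```text
time: 14.15
tool_pos: [500.2, 17.8, 42.5]
tcp_rot: [3.138, 0.001, 0.185]
contact_force: [-3.7, -1.5, 1.5]
grip_width: 0.5
```

Run:
```python
from h import *
import cv2
plan([548,28,40],0.183)
cv2.imwrite("pics/w12.png",capture("wrist")[:,:,::-1])
```

```text
t 14.15 p [500.2  17.8  42.5] rpy [3.138e+00 1.000e-03 1.850e-01] F [-3.7 -1.5  1.5] q6 1.27
shift/20 [ 2.44 -0.06  0.12]
turn/4deg [0.05 0.02 0.03]
```

View pics/w12.png

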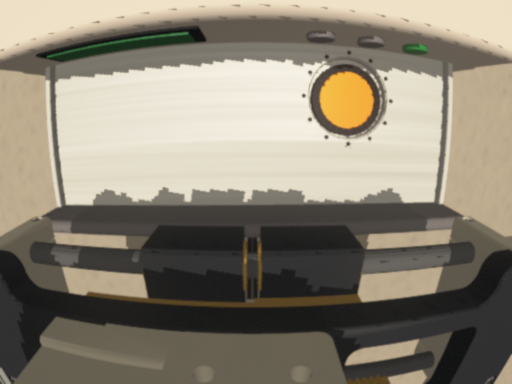

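The slide moves with about 4 N of push, and the disc stays centred in its recess at (347,99). I'll push on towards home.

Call:
step_arm --moves '[0.25, 0, 0, 0, 0, 0, 1, 0.25, 0, 0, 0, 0, 0, 1, 0.25, 0, 0, 0, 0, 0, 1, 0.25, 0, 0, 0, 0, 0, 1, 0.25, 0, 0, 0, 0, 0, 1, 0.25, 0, 0, 0, 0, 0, 1, 0.2, 0, 0, 0, 0, 0, 1, 0.15, 0, 0, 0, 0, 0, 1]'

```text
time: 14.87
tool_pos: [540.8, 25.9, 42.2]
tcp_rot: [3.139, 0.001, 0.185]
contact_force: [-3.3, -0.8, 2.6]
grip_width: 0.3
```

Call:
step_arm --moves '[0.15, 0, 0, 0, 0, 0, 1, 0.15, 0, 0, 0, 0, 0, 1]'

```text
time: 15.03
tool_pos: [547.5, 27.2, 42.3]
tcp_rot: [3.139, 0.001, 0.185]
contact_force: [-4.3, -1.3, 1.8]
grip_width: 0.5
```

Call:
step_arm --moves '[0.1, 0, 0, 0, 0, 0, 1, 0.1, 0, 0, 0, 0, 0, 1]'

```text
time: 15.2
tool_pos: [548.1, 27.5, 41.9]
tcp_rot: [3.139, 0.01, 0.186]
contact_force: [-12.9, -3.9, 8.1]
grip_width: 0.6
```

Call:
step_arm --moves '[0.1, 0, 0, 0, 0, 0, 1, 0.1, 0, 0, 0, 0, 0, 1]'

```text
time: 15.37
tool_pos: [547.9, 27.5, 41.5]
tcp_rot: [3.14, 0.021, 0.187]
contact_force: [-10.8, -2.2, 7.3]
grip_width: 0.4
```

Call:
step_arm --moves '[0.25, 0, 0, 0, 0, 0, 1, 0.25, 0, 0, 0, 0, 0, 1]'

```text
time: 15.53
tool_pos: [547.4, 27.7, 41.0]
tcp_rot: [-3.141, 0.045, 0.188]
contact_force: [-22.7, -6.4, 17.4]
grip_width: 0.6
```

The slide is against the hard stop: 23 N with no further motion. I'll back off and check.

Call:
step_arm --moves '[-0.3, 0, 0, 0, -0.3, 0, 1, -0.8, 0, 0, 0, -0.3, 0, 1, -1, 0, 0, 0, 0, 0, 1, -1, 0, 0, 0, 0, 0, 1, -1, 0, -0.5, 0, 0, 0, 1, -1, 0, -0.5, 0, 0, 0, 1, 0, 0, 0, 0, 0, 0, 1]'

```text
time: 16.12
tool_pos: [450.7, 8.4, 69.6]
tcp_rot: [3.14, 0.079, 0.187]
contact_force: [1.2, 1.0, 0.4]
grip_width: 0.4
```

Run:
```python
from h import *
import cv2
plan()
cv2.imwrite("pics/w13.png",capture("wrist")[:,:,::-1])
cv2.imwrite("pics/s13.png",cv2.resize(capture("side")[145:315,220:365,::-1],None,fx=3.5,fy=3.5,interpolation=cv2.INTER_CUBIC))
```

```text
t 16.12 p [450.7   8.4  69.6] rpy [3.14  0.079 0.187] F [1.2 1.  0.4] q6 1.27
```

View pics/w13.png

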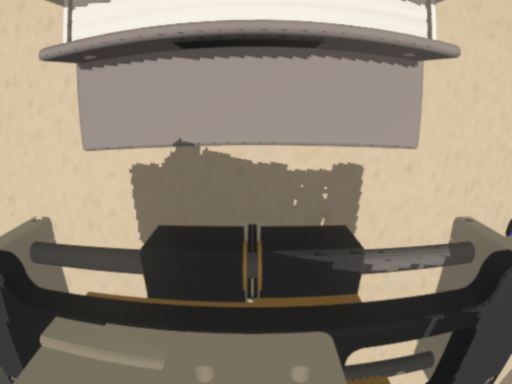

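View pics/s13.png

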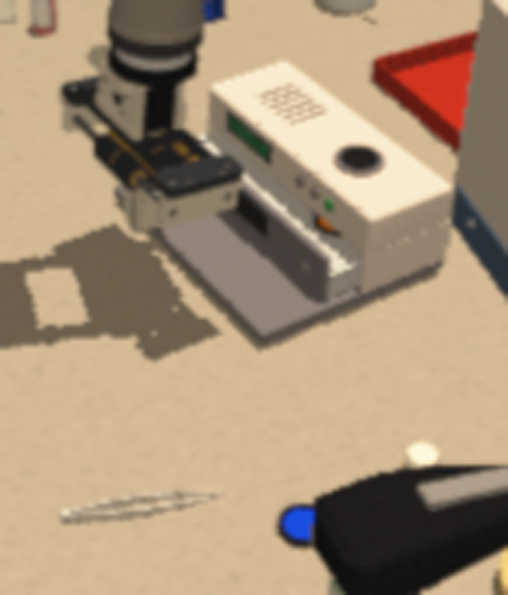

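Run:
```python
from h import *
import cv2
im=cv2.cvtColor(capture("side"),cv2.COLOR_RGB2BGR)
cv2.imwrite("pics/s14.png",cv2.resize(im[190:240,285:345],None,fx=10,fy=10,interpolation=cv2.INTER_CUBIC))
ex=np.array([np.cos(.184),np.sin(.184),0]);ey=np.array([-ex[1],ex[0],0]);O=np.array([541.9,26,0])
z=lambda p:((p-np.array([285,190])+.5)*10-.5).round()
for n,p in {'recF':(65,-55,42),'recF48':(65,-55,48),'e71L':(71,-41,42),'e71R':(71,-69,42),'hous60':(60,-55,57),'panelTop':(26,-55,65)}.items(): print(n,z(proj('side',O+ex*p[0]+ey*p[1]+[0,0,p[2]])))
```

```text
recF [258. 206.]
recF48 [260. 191.]
e71L [248. 177.]
e71R [299. 223.]
hous60 [248. 173.]
panelTop [162. 187.]
```

View pics/s14.png

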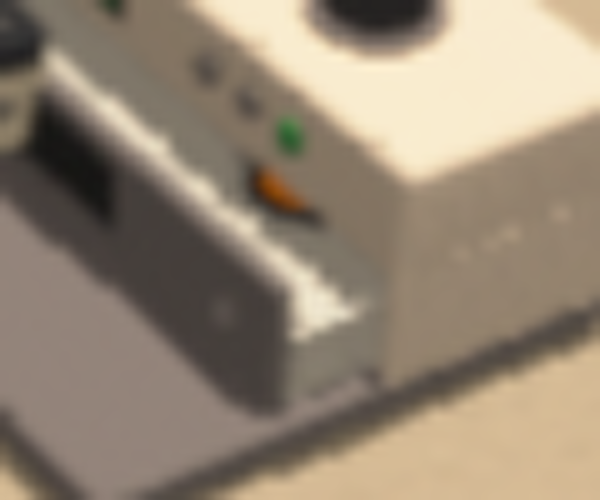

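The sliver of disc seen in the slot lies at about (265,205), where a flush, fully home disc should project (258,206). The blue filter and forceps look unmoved. I'll hand the job in.

Run:
```python
from plant import *
print(close_job())
```

```text
the job is handed in; nothing more can be done
None
```

I pushed the amber disc about 63 mm across the deck with the half-open fingers as a two-point cradle until it dropped into the recess. Then I pushed the slide home on its rubber pad with the closed fingers and backed away. The job took about 16 s of the 48 s, and I handed it in.

**Disc seated:** From the wrist camera the disc measured about 39 mm at deck height, against 38 mm if it were still lying on top. That fits a 40 mm disc sitting flush, about 1.4 mm off the recess centre. It stayed centred in the dot ring in the wrist pictures up to about mid-push.

**Slide home:** The slide moved with about 4 N, then stopped against 23 N along the push (about 29 N in all). Its pad ended within about 1 mm of the computed home position. After the push, the visible front edge of the disc lay within about 1 mm of where a flush disc should appear.

**Other things:** The blue filter and forceps looked unmoved in the last side view. I did not measure them or the other objects separately.

**Checks that disagreed:**
- Height triangulation from the first two wrist poses was unusable, giving 82–93 mm, so I relied on the top and side cameras (44–48 mm).
- The fingers rode up to about z 48 mm during the push, so I lowered them twice.

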